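Set the throttle dial of a cylinder-head leak tester

TASK

Set the air throttle on the leak tester: with the fingertips, push the dial's fin sideways until the dial is turned fully clockwise (seen from above) against its stop, then push it back anticlockwise exactly four clicks from there and leave it resting in that click. Only push, never pinch the fin, and leave the socket, small box, spanner and spray can beside the tester where they are.

Things in the scene. Friction and masses are not known exactly. Their poses are not given: they have to be found in the camera images.
- tester: Leak tester: fixed cast-aluminium box 160 x 160 mm, 60 mm high; origin at the centre of its underside, z up, x towards the face with two low brass unions (36 mm proud). A black dial turns on top about its centre. Ten dark ticks around the dial, 20 degrees apart, mark its clicks: from -100 degrees (stop, longest tick) to +80 degrees about z, anticlockwise from the tester's x.
- dial_axis (a point): Point on the dial's upright axis in the top face of its disc, 76 mm above the bench. The disc is 104 mm across, 14 mm thick, with a small nose out to 61 mm under the fin and a 20 mm steel cap 3 mm proud at the centre. Two steel stop pins, 8 mm thick, top 73 mm above the bench, stand 58 mm from the axis just beyond the first and last tick. Its axes are the tester's.
- fin_mid (a point): Middle of the dial's single upright fin, 40 mm from the axis, 89 mm above the bench. The fin is a grey radial plate on the disc from 14 to 54 mm from the axis, 16 mm thick, top 104 mm above the bench, with a black line along its top; it turns with the dial. Site x points outward along the fin, y anticlockwise seen from above, z up.
- dial (a joint): Dial angle, rad: 0 in the click at the clockwise stop, growing anticlockwise seen from above. Ten clicks 0.349 rad apart; hard stops 0.04 rad beyond the first and last. Leaving a click takes about 0.3 N m (7 N at 40 mm); the resistance fades to nothing half-way, where the dial snaps on by itself. The fin stands at -100 degrees plus this angle about the tester's z. Starts in click 2 to 8.
- fin_face_open: The fin's clockwise side (pushed to turn the dial anticlockwise): a 40 x 26 x 3 mm plate that forms this side of the fin; origin at its centre.
- fin_face_close: The fin's anticlockwise side (pushed to turn the dial clockwise): a 40 x 26 x 3 mm plate that forms this side of the fin; origin at its centre.
- socket: Loose steel deep socket standing upright, 28 mm across, 60 mm high, beside the tester; origin at the centre of its underside. To be left alone.
- plug_box: Loose small white paperboard box standing upright, 28 x 28 x 85 mm, beside the tester; origin at the centre of its underside. To be left alone.
- spanner: Loose steel spanner 170 mm long lying flat beside the tester; its origin on the underside, its length along x. To be left alone.
- spray_can: Loose can standing upright, 60 mm across, 170 mm high; origin at the centre of its underside; the tallest thing near the tester, its axis at least 180 mm from the dial's. To be left alone.

How it is judged:
On the way:
1. the dial is turned fully clockwise, in the click at its stop (value of joint dial below 0.1 rad), for 0.2 s.
At the end, for the whole second after the job is handed in: After having been at its stop, the dial rests in the fourth click from the stop (1.396 rad, within 0.09 rad) and is still; the socket, box, spanner and can are within 12 mm of where they started (value of joint dial between 1.30628 and 1.48628 rad and velocity of joint dial between -0.05 and 0.05 rad/s and distance of each of socket, plug_box, spanner, spray_can from where it was at the start of the episode below 0.012 m); the robot touches nothing.
It fails at once if the fin is pinched: fingers press on both its sides at once (contact force between the fingers and fin_face_open above 1 N and contact force between the fingers and fin_face_close above 1 N).
It fails at once if a thing beside the tester is pushed away, lifted or tipped (distance of any of socket, plug_box, spanner, spray_can from where it was at the start of the episode above 0.012 m or angle between any of socket, plug_box, spanner, spray_can's own z axis and vertical above 0.4 rad).
It also fails if it takes over 67 s, if anything falls off the work surface, if the arm or the gripper's body presses on something with over 40 N, if the wrist force passes 120 N, or if a joint passes its speed limit or range.

ROBOT

A 6-joint arm with a two-finger parallel gripper is mounted at the origin on the work surface. World frame = base frame: x ahead of the robot, y to its left, z up, the work surface at z = 0. Lengths are in m, angles in rad, forces in N, time in s.
With the tool pointing down it reaches from about 0.25 to 0.775 m from the base axis. Payload 4 kg.
Tool frame: the origin (TCP) lies at the very end of the fingers, on their centre line; the grasp point (between the pads) lies 19 mm behind it; z points along the fingers, y is the direction in which the jaws open and shut (so a half turn about z gives the same grasp; the last joint's range is limited). The gripper opens to 94 mm and grips with 3 to 60 N. Pads are 16 mm wide; open, the fingers measure 119 mm over their backs; the gripper's body (75 mm by 177 mm) begins 78 mm behind the grasp point.
Start: joints at [1.085, 0.087, 1.371, -0, 1.684, -0.103], TCP at [0.205, 0.51, 0.206] pointing down, gripper open.
Joint ranges: [-3.1, 3.1], [-0.76, 2.03], [0.27, 2.55], [-1.08, 4.22], [0.17, 2.65], [-2.57, 2.57]. Speed limits (rad/s): [2.79, 2.79, 3.14, 3.14, 3.14, 3.14].

INTERFACE

Orientations are given as [roll, pitch, yaw] about the fixed x, y, z axes, in that order (R = Rz(yaw) Ry(pitch) Rx(roll)).
In Python, from bench import robot, snapshot, calibration gives the robot as it stands. The module is installed in compiled form; this text tells all that it offers.
- The arm moves only by the tool servo_tool, never from a script. Its argument "series" is text: rows parted by semicolons, each of 5 numbers parted by spaces: the closure, from -1 (fully open) to 1 (shut), then the shift along the tool's x, y, z in cm, then the turn about the tool's z in rad. A call has 1 to 20 rows; each row is the pose to reach, as a shift and turn from the pose commanded when the call began, along the tool's axes at that moment; what a row does not reach only later rows make up. A row lasts 1/12 s, in which the tool goes at most 41.7 mm and 7.16 degrees, less where a joint would pass 70% of its speed; a pose out of reach is approached as far as the arm can. A call with a gripper value outside its range is refused whole. The fingers move at their own pace and stop on an object; the grip force is fixed at half the most. Time passes only in rows, so rows that repeat a pose let the fingers close. It gives the time, the measured TCP pose, the force and the opening at its end, in the units of the state.
- robot.get_obs(): the state, without advancing time (a new reading comes with each control period).
- snapshot(name): name is "scene" or "top" or "wrist"; returns (picture, depth): 420x560x3 uint8, red, green, blue; 420x560 float32, m along the optical axis (not along the pixel's ray), 0 where there is no reading.
- calibration(name): a dict with "fx", "fy", "cx", "cy" (pixels), "rvec" (rotation vector, rad) and "tvec" (3), from world to camera coordinates, as OpenCV has them; the wrist camera has in their place "tool_from_camera" (4x4, takes a point from camera to tool coordinates, whose origin is the TCP and whose axes are the flange's). Camera axes: x right, y down, z forward; pixel columns grow to the right and rows downward; lengths in m; the calibration is good to about 2 mm. A picture is of the moment at which its call begins: read the wrist's pose just before it. calibration takes no time and is no camera call.
- robot.close_job(): hands the job in, once; it reports no verdict.
The state is a dict: "time": time; "joint_positions": joint angles; "qvel": joint speeds; "joint_torque": joint torques, N m; "tool_pos": TCP position; "ee_rot": TCP orientation; "wrist_force": force on the tool from outside, world axes, zero at the start; "wrist_torque": the same for the moment, N m; "width": finger opening in m.
Only numpy, scipy, OpenCV 4.12 (cv2) and the standard library are available. Lean on these libraries where they do the work, as an engineer would, in place of code of your own. Each camera call takes 0.05 s, during which the arm holds its last target. There are 200 camera calls.

## Working session

There is one attempt and no reset: what is moved stays moved. The work goes in short steps, Python scripts to look and compute and a tool call to move; the robot and the scene stay as the last step left them, time stands still between calls to the robot, and variables do not carry over. Pictures are saved under pics/ and viewed, about 8 in all and at most 12, crops included, and the job is handed in when it is done.

Besides the shell and the picture viewer there is one more tool, called after "Emit:" by a JSON object that holds its "api" and its "payload", one argument or row to a line. servo_tool: Moves the arm, as the interface text tells. Its arguments: {"type":"object","properties":{"series":{"type":"string"}},"required":["series"]}

```bash
mkdir -p pics
cat > h.py <<'E'
import numpy as np, cv2
from bench import robot, snapshot, calibration
def save(n,p): cv2.imwrite(f'pics/{n}.png',cv2.cvtColor(p,cv2.COLOR_RGB2BGR))
def ray(cal,uv):
    R=cv2.Rodrigues(np.array(cal['rvec'],float))[0]; t=np.array(cal['tvec'],float).ravel()
    d=R.T@np.array([(uv[0]-cal['cx'])/cal['fx'],(uv[1]-cal['cy'])/cal['fy'],1.]); return -R.T@t,d
def onz(cal,uv,z):
    c,d=ray(cal,uv); return c+d*(z-c[2])/d[2]
def cloud(cal,dep):
    R=cv2.Rodrigues(np.array(cal['rvec'],float))[0]; t=np.array(cal['tvec'],float).ravel()
    v,u=np.indices(dep.shape); P=np.stack([(u-cal['cx'])/cal['fx']*dep,(v-cal['cy'])/cal['fy']*dep,dep],-1)
    return (P-t)@R
E
python3 - <<'E'
from h import *
o=robot.get_obs();print(o['time'],o['tool_pos'],o['ee_rot'],o['width'])
for n in('top','scene'):
    p,d=snapshot(n);save(n+'0',p);np.savez(n+'0.npz',p=p,d=d);print(n,calibration(n))
E
```

```text
0.0 [0.20516877 0.50970296 0.20432538] [-3.13941890e+00 -2.36352044e-04  2.75879556e+00] 0.09384485253592094
top {'fx': 475.3130753253399, 'fy': 475.3130753253399, 'cx': 278.1292477841784, 'cy': 205.98522705219452, 'rvec': array([ 2.18702188, -2.18317878,  0.09802372]), 'tvec': array([0.07263037, 0.64526659, 0.9154069 ])}
scene {'fx': 502.95387249609706, 'fy': 502.95387249609706, 'cx': 278.2264453744053, 'cy': 218.15755328371722, 'rvec': array([ 2.1308127 ,  1.49380744, -0.46059824]), 'tvec': array([-0.2825242 , -0.44744324,  1.37430087])}
```

View pics/top0.png

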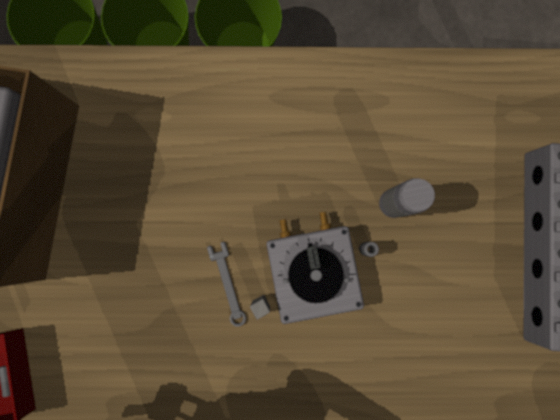

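View pics/scene0.png

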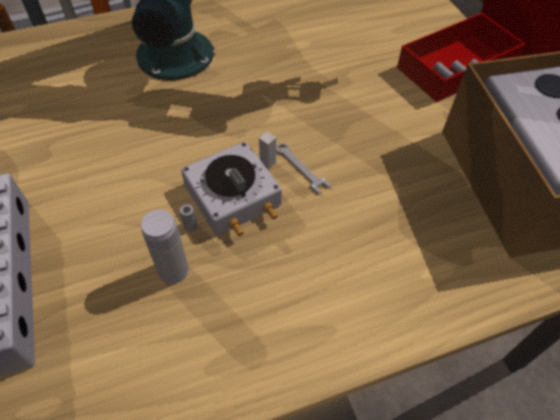

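The top view shows the tester centred at about (316,275) with its unions pointing up (286,228 and 325,220). The fin points roughly the same way, at (314,258). The spanner is at (228,285), the box at (260,307), the socket at (370,249) and the can at (410,197). The scene view agrees: cap at about (235,177), fin towards (237,181).

Run:
```python
from h import *
ct,cs=calibration('top'),calibration('scene')
T=np.load('top0.npz');d=T['d'];p=T['p'];P=cloud(ct,d)
z=P[...,2]
def st(m,n): 
    q=P[m];print(n,len(q),q.mean(0).round(4),q.min(0).round(3),q.max(0).round(3))
roi=np.zeros(z.shape,bool);roi[225:325,262:366]=1
top=roi&(z>.05)&(z<.11);k=cv2.connectedComponents(top.astype(np.uint8))
m=roi&(z>.05)&(z<.068)
lab=cv2.connectedComponentsWithStats(m.astype(np.uint8));print(lab[2])
i=1+np.argmax(lab[2][1:,4]);mm=lab[1]==i
st(mm,'tester top')
h=P[mm|(roi&(z>.068)&(z<.11))][:,:2]
r=cv2.minAreaRect((h*1000).astype(np.float32));print('rect',r)
st(roi&(z>.094),'fin top');q=P[roi&(z>.094)][:,:2];print(cv2.minAreaRect((q*1000).astype(np.float32)))
# hough cap / disc in top, by dark disc
g=cv2.cvtColor(p,cv2.COLOR_RGB2GRAY)
dk=(roi&(g<35)).astype(np.uint8)
c=max(cv2.findContours(dk,0,2)[0],key=cv2.contourArea);e=cv2.minEnclosingCircle(c);print('disc',e,onz(ct,e[0],.076))
# cap: local bright near disc centre
print(onz(ct,(316,275.5),.079),onz(cs,(235,177),.079))
for n,(a,b,c_,d_) in dict(can=(175,220,375,440),socket=(238,262,358,382),box=(292,322,246,274),spanner=(238,330,203,248)).items():
    s=np.zeros(z.shape,bool);s[a:b,c_:d_]=1;st(s&(z>(.02 if n!='spanner' else .004)),n)
big=cv2.resize(p[205:345,195:445],None,fx=3.2,fy=3.2,interpolation=cv2.INTER_CUBIC)
save('top0c',cv2.convertScaleAbs(big,alpha=1.8))
```

```text
[[     0      0    560    420 230575]
 [   267    226     97     98   4601]
 [   364    244      2      9     14]
 [   262    297      3      2      4]
 [   265    300      3      4      4]
 [   268    305      1      1      1]
 [   269    307      1      1      1]]
tester top 4601 [0.514  0.0055 0.0604] [ 0.422 -0.087  0.052] [0.605 0.095 0.068]
rect ((511.10638427734375, 19.237335205078125), (160.03330993652344, 191.69613647460938), 10.77607250213623)
fin top 235 [0.5511 0.022  0.2389] [0.527 0.001 0.096] [0.57  0.083 0.963]
((548.2481689453125, 41.76624298095703), (83.65336608886719, 39.70570755004883), 87.56341552734375)
disc ((315.9153137207031, 274.7408142089844), 27.424442291259766) [0.51343015 0.0040558  0.076     ]
[0.51223094 0.00417218 0.079     ] [0.53295372 0.01172365 0.079     ]
can 1567 [ 0.6503 -0.1485  0.1472] [ 0.57  -0.188  0.02 ] [0.683 0.083 0.963]
socket 194 [ 0.5623 -0.0992  0.0605] [ 0.549 -0.116  0.02 ] [0.574 0.083 0.963]
box 311 [0.4566 0.1068 0.083 ] [0.436 0.083 0.02 ] [0.57  0.125 0.963]
spanner 915 [0.4962 0.1733 0.0274] [0.402 0.083 0.004] [0.58  0.223 0.963]
```

View pics/top0c.png

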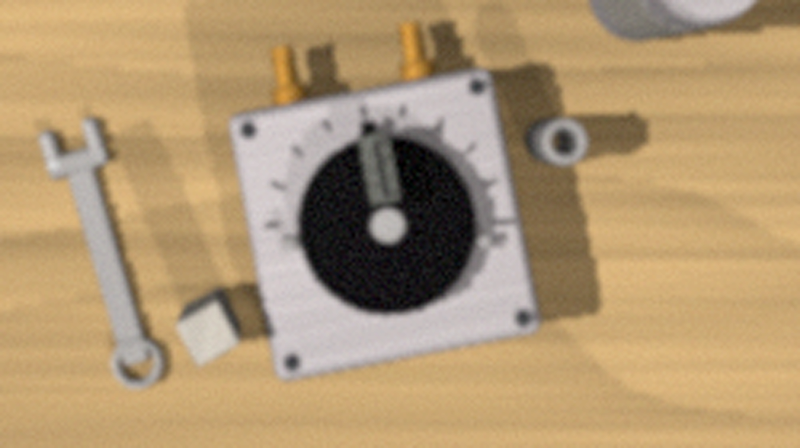

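The crop shows the cap at (387,226) and the fin from (383,200) to (375,130). The longest tick is on the right at (503,220), and the tester is yawed about +10 degrees. So the fin is near click 5. Some depth pixels have no reading and spoiled the boxes, so I'll filter them out and cross-check the axis in the scene view.

Run:
```python
from h import *
ct,cs=calibration('top'),calibration('scene')
T=np.load('top0.npz');d=T['d'];p=T['p'];P=cloud(ct,d);z=P[...,2];ok=d>.1
b=np.array([(248,129),(477,86),(523,317),(291,361)])/3.2+[195,205]
B=np.array([onz(ct,x,.060)[:2] for x in b]);print('bolts',B.round(4).tolist(),'ctr',B.mean(0))
v=(B[0]+B[1]-B[2]-B[3]);w=B[0]-B[1]+B[3]-B[2];print('yaw',np.degrees(np.arctan2(v[1],v[0])),np.degrees(np.arctan2(-w[0],w[1])),'pitch mm',np.linalg.norm(v)*500,np.linalg.norm(w)*500)
print('cap top',onz(ct,(387/3.2+195,226/3.2+205),.079))
roi=np.zeros(z.shape,bool);roi[225:325,262:350]=1
f=roi&ok&(z>.094)&(z<.115);q=P[f];print('fin',len(q),q.mean(0),cv2.minAreaRect((q[:,:2]*1000).astype(np.float32)))
_,S,V=np.linalg.svd(q[:,:2]-q[:,:2].mean(0));print('fin dir deg',np.degrees(np.arctan2(V[0][1],V[0][0])))
S=np.load('scene0.npz');Q=cloud(cs,S['d']);zz=Q[...,2];g=cv2.cvtColor(S['p'],cv2.COLOR_RGB2GRAY)
m=(S['d']>.1)&(zz>.069)&(zz<.083);m[:140]=0;m[215:]=0;m[:,:195]=0;m[:,262:]=0
print('disc scene',m.sum(),np.median(Q[m],0),(Q[m].min(0)+Q[m].max(0))/2)
f=(S['d']>.1)&(zz>.094)&(zz<.115);f[:140]=0;f[215:]=0;f[:,:195]=0;f[:,258:]=0;q=Q[f];print('fin scene',len(q),q.mean(0))
for n,(a,bb,c_,d_) in dict(can=(175,220,375,440),socket=(238,262,358,382),box=(292,322,246,274)).items():
    s=np.zeros(z.shape,bool);s[a:bb,c_:d_]=1;h=np.percentile(z[s&ok],95);q=P[s&ok&(z>h-.012)];print(n,h,q.mean(0))
```

```text
bolts [[0.5676, 0.0847], [0.5933, -0.0513], [0.4578, -0.077], [0.4324, 0.0592]] ctr [0.51278824 0.00387212]
yaw 10.710736736767066 10.624690682924827 pitch mm 137.7096999618674 138.47425040960653
cap top [0.512002   0.00428881 0.079     ]
fin 198 [0.54757222 0.01065    0.10348866] ((547.7832641601562, 10.350552558898926), (39.289207458496094, 15.99914836883545), 10.968022346496582)
fin dir deg -169.8532347880307
disc scene 1410 [5.15154129e-01 2.25127585e-04 7.41217871e-02] [0.51373607 0.02035718 0.07575779]
fin scene 154 [0.55157184 0.01141767 0.10036945]
can 0.17166512337360598 [ 0.65381822 -0.15843836  0.1696438 ]
socket 0.06126491857457188 [ 0.56221977 -0.10214796  0.05917072]
box 0.08692979308656008 [0.45391398 0.10718938 0.08492288]
```

Axis is at (0.5125, 0.004), yaw is 10.7°, and the fin is at world ~10.4°, which is tester 0°, click 5. The heights and bolt pitch fit the description. Next I close the fingers and move above the fin's anticlockwise side.

Emit:
{"api": "servo_tool", "payload": {
  "series": "1 -10 -6 0 0.1;1 -20 -12 0 0.2;1 -30 -19 0 0.3;1 -40 -25 0 0.4;1 -49 -31 0 0.5;1 -49 -31 0 0.6;1 -49 -31 0 0.7;1 -49 -31 0 0.8;1 -49 -31 0 0.9;1 -49 -31 0 1;1 -49 -31 0 1;1 -49 -31 0 1;1 -49 -31 0 1;1 -49 -31 0 1;1 -49 -31 0 1;1 -49 -31 0 1;1 -49 -31 0 1;1 -49 -31 0 1"
}}

```text
time: 1.6
tool_pos: [0.5435, 0.0408, 0.2054]
ee_rot: [-3.141, -0.001, 1.76]
wrist_force: [-0.5, -0.0, -0.9]
width: 0.0003
```

Emit:
{"api": "servo_tool", "payload": {
  "series": "1 0 0 3 0;1 0 0 6 0;1 0 0 8 0;1 0 0 10 0;1 0 0 11 0;1 0 0 11.5 0;1 0 0 11.8 0;1 0 0 11.8 0;1 0 0 11.8 0;1 0 0 11.8 0"
}}

```text
time: 2.43
tool_pos: [0.5452, 0.0397, 0.089]
ee_rot: [3.139, 0.0, 1.759]
wrist_force: [0.8, -0.7, -0.1]
width: 0.0008
```

```bash
cat >> h.py <<'E'
A=np.array([.5125,.004]);YAW=10.7
def table(o,side,r,ths,off=.016):
    """rows (x,y cm, turn rad) for TCP pushing fin at world angles ths (deg); side +1 ccw side, -1 cw side"""
    y0=o['ee_rot'][2]; X=np.array([np.cos(y0),np.sin(y0)]);Y=np.array([np.sin(y0),-np.cos(y0)]);p0=np.array(o['tool_pos'])[:2]
    for th in ths:
        a=np.radians(th);u=np.array([np.cos(a),np.sin(a)]);t=np.array([-np.sin(a),np.cos(a)])
        D=A+r*u+side*off*t-p0
        print(th,round(100*D@X,2),round(100*D@Y,2),round(y0-(a+np.pi/2),3))
E
python3 - <<'E'
from h import *
o=robot.get_obs();print(o['tool_pos'],o['wrist_force'],o['ee_rot'])
table(o,1,.038,[10.7,5,0,-5,-10,-15,-20,-25,-30,-35,-40,-45,-50,-55,-60,-65,-70,-75,-80,-85,-89])
E
```

```text
[0.54515379 0.03971737 0.08904174] [ 0.80086466 -0.72942611 -0.11716266] [3.13880172e+00 4.85168683e-04 1.75894579e+00]
10.7 -1.3 -0.07 0.001
5 -1.69 0.07 0.101
0 -2.04 0.16 0.188
-5 -2.39 0.22 0.275
-10 -2.75 0.24 0.363
-15 -3.11 0.24 0.45
-20 -3.47 0.21 0.537
-25 -3.82 0.14 0.624
-30 -4.17 0.05 0.712
-35 -4.51 -0.08 0.799
-40 -4.83 -0.23 0.886
-45 -5.14 -0.42 0.974
-50 -5.43 -0.62 1.061
-55 -5.71 -0.86 1.148
-60 -5.96 -1.11 1.235
-65 -6.19 -1.39 1.323
-70 -6.39 -1.69 1.41
-75 -6.57 -2.0 1.497
-80 -6.72 -2.33 1.584
-85 -6.84 -2.67 1.672
-89 -6.91 -2.94 1.741
```

Emit:
{"api": "servo_tool", "payload": {
  "series": "1 -0.6 0 0.2 0;1 -1.3 -0.1 0.2 0;1 -1.7 0.1 0.2 0.1;1 -2.05 0.15 0.2 0.19;1 -2.4 0.2 0.2 0.28;1 -2.75 0.25 0.2 0.36;1 -3.1 0.25 0.2 0.45;1 -3.45 0.2 0.2 0.54;1 -3.8 0.15 0.2 0.62;1 -4.15 0.05 0.2 0.71;1 -4.5 -0.1 0.2 0.8;1 -4.85 -0.25 0.2 0.89;1 -5.15 -0.4 0.2 0.97;1 -5.15 -0.4 0.2 0.97"
}}

```text
time: 3.6
tool_pos: [0.551, -0.0095, 0.086]
ee_rot: [-3.139, -0.006, 0.786]
wrist_force: [2.3, 6.9, -0.1]
width: 0.0004
```

Run:
```python
from h import *
o=robot.get_obs();print(o['tool_pos'],o['wrist_force'],o['ee_rot'])
table(o,1,.038,[-45,-50,-55,-60,-65,-70,-75,-80,-85,-89,-91])
p,d=snapshot('wrist');save('w1',p)
```

```text
[ 0.55100553 -0.00945614  0.08600265] [ 2.30466437  6.90275827 -0.12973248] [-3.13930813 -0.00634974  0.78614219]
-45 -0.17 0.13 0.001
-50 -0.51 0.25 0.088
-55 -0.86 0.35 0.175
-60 -1.21 0.41 0.263
-65 -1.57 0.44 0.35
-70 -1.93 0.44 0.437
-75 -2.29 0.41 0.524
-80 -2.64 0.35 0.612
-85 -2.99 0.26 0.699
-89 -3.26 0.17 0.769
-91 -3.39 0.11 0.804
```

View pics/w1.png

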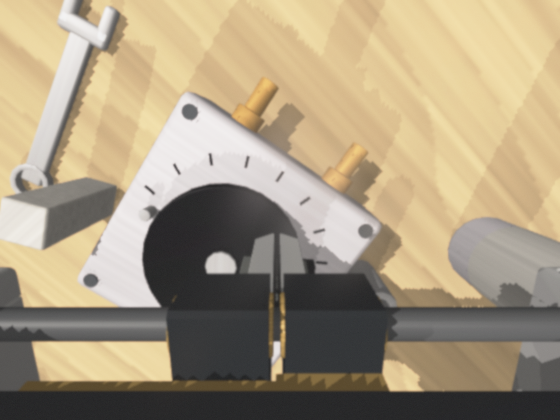

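The wrist view shows the closed fingers against one side of the fin (fin top at about (270,255)), with the can and socket well clear. I continue to the stop.

Emit:
{"api": "servo_tool", "payload": {
  "series": "1 -0.5 0.25 0 0.09;1 -0.85 0.35 0 0.18;1 -1.2 0.4 0 0.26;1 -1.55 0.45 0 0.35;1 -1.9 0.45 0 0.44;1 -2.3 0.4 0 0.52;1 -2.65 0.35 0 0.61;1 -3 0.25 0 0.7;1 -3.15 0.2 0 0.74;1 -3.25 0.15 0 0.77;1 -3.35 0.15 0 0.79;1 -3.35 0.15 0 0.79;1 -3.35 0.15 0 0.79;1 -3.35 0.15 0 0.79;1 -3.35 0.15 0 0.79"
}}

```text
time: 4.9
tool_pos: [0.5323, -0.0346, 0.0863]
ee_rot: [-3.136, -0.012, -0.001]
wrist_force: [12.5, 6.4, -5.8]
width: 0.0003
```

Run:
```python
from h import *
o=robot.get_obs();print(o['time'],o['tool_pos'],o['wrist_force'],o['ee_rot'],o['wrist_torque'])
```

```text
4.9 [ 0.53232525 -0.03457248  0.08632389] [12.52638353  6.43991653 -5.84362541] [-3.13628128e+00 -1.19930031e-02 -1.16128695e-03] [ 1.22663309 -2.04406361 -0.02676692]
```

Emit:
{"api": "servo_tool", "payload": {
  "series": "1 -0.2 0 0 0;1 -0.2 0 0 0;1 -0.2 0 0 0"
}}

```text
time: 5.15
tool_pos: [0.5321, -0.0346, 0.0864]
ee_rot: [-3.136, -0.016, -0.001]
wrist_force: [16.0, 7.6, -7.7]
width: 0.0005
```

Emit:
{"api": "servo_tool", "payload": {
  "series": "1 0.8 0 0 0;1 2 0 0 0;1 2.2 0 -2 0;1 2.2 0 -6 0;1 2.2 0 -10 0;1 2.2 2 -10 0;1 2.2 2 -10 0;1 2.2 2 -10 0"
}}

```text
time: 5.82
tool_pos: [0.5471, -0.0575, 0.1854]
ee_rot: [-3.141, 0.0, -0.003]
wrist_force: [0.5, 1.0, -0.2]
width: 0.0005
```

Run:
```python
from h import *
o=robot.get_obs();print(o['time'],o['tool_pos'],o['wrist_force'],o['ee_rot'])
p,d=snapshot('top');p2,_=snapshot('wrist');np.savez('t2.npz',p=p,d=d)
big=cv2.resize(p[215:335,255:385],None,fx=3.4,fy=3.4,interpolation=cv2.INTER_CUBIC)
save('t2',np.hstack([cv2.convertScaleAbs(big,alpha=1.7)[:300],cv2.resize(p2,(356,267)).copy() if 0 else np.pad(cv2.resize(p2,(356,267)),((0,33),(0,0),(0,0)))]))
```

```text
5.8167 [ 0.54711794 -0.05751477  0.18542352] [ 0.48539308  0.96535925 -0.21862866] [-3.14138582e+00  2.25528225e-04 -3.36082874e-03]
```

View pics/t2.png

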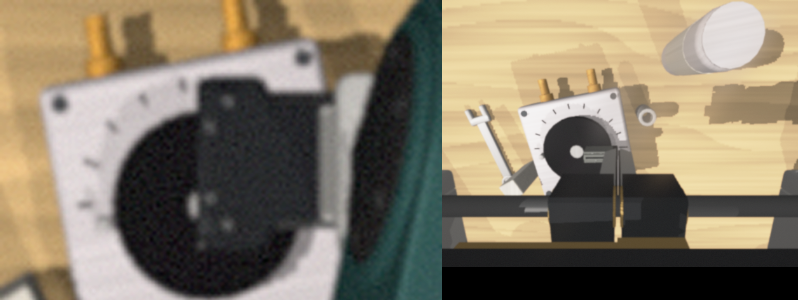

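The second push of 2 mm met a hard stop: no motion at 16 N. The wrist crop shows the fin from the cap (577,152) to about (612,155), i.e. along world −y, pointing at the longest tick. I cross over the fin to its clockwise side and descend.

Emit:
{"api": "servo_tool", "payload": {
  "series": "1 -3 -1 0 0;1 -6 -2.3 0 0;1 -6.7 -2.3 0 0;1 -6.7 -2.3 0 0;1 -6.7 -2.3 0 0;1 -6.7 -2.3 3 0;1 -6.7 -2.3 6 0;1 -6.7 -2.3 8 0;1 -6.7 -2.3 9 0;1 -6.7 -2.3 9.8 0;1 -6.7 -2.3 9.8 0;1 -6.7 -2.3 9.8 0"
}}

```text
time: 6.92
tool_pos: [0.4812, -0.0337, 0.088]
ee_rot: [3.141, -0.001, -0.001]
wrist_force: [-0.5, -0.9, 0.1]
width: 0.0004
```

Run:
```python
from h import *
o=robot.get_obs();print(o['tool_pos'],o['wrist_force'],o['ee_rot'])
table(o,-1,.038,[-89.3,-85,-80,-75,-70,-65,-60,-55,-50,-45,-40,-35,-30,-25,-20,-15,-10],.018)
```

```text
[ 0.48120102 -0.03368075  0.08803283] [-0.49508301 -0.89821502  0.14787366] [ 3.14149472e+00 -8.88129058e-04 -1.28524770e-03]
-89.3 1.38 0.05 -0.014
-85 1.67 0.17 -0.089
-80 2.02 0.28 -0.176
-75 2.38 0.37 -0.263
-70 2.74 0.41 -0.35
-65 3.11 0.43 -0.438
-60 3.47 0.42 -0.525
-55 3.84 0.37 -0.612
-50 4.19 0.29 -0.699
-45 4.54 0.19 -0.787
-40 4.88 0.05 -0.874
-35 5.21 -0.12 -0.961
-30 5.52 -0.32 -1.048
-25 5.81 -0.54 -1.136
-20 6.08 -0.78 -1.223
-15 6.33 -1.05 -1.31
-10 6.56 -1.34 -1.398
```

Emit:
{"api": "servo_tool", "payload": {
  "series": "1 0.7 0 0.1 0;1 1.4 0.05 0.1 0;1 1.65 0.15 0.1 -0.09;1 2 0.3 0.1 -0.18;1 2.4 0.35 0.1 -0.26;1 2.75 0.4 0.1 -0.35;1 3.1 0.45 0.1 -0.44;1 3.45 0.4 0.1 -0.52;1 3.85 0.35 0.1 -0.61;1 4.2 0.3 0.1 -0.7;1 4.55 0.2 0.1 -0.79;1 4.7 0.1 0.1 -0.83;1 4.9 0.05 0.1 -0.87;1 4.9 0.05 0.1 -0.87;1 4.9 0.05 0.1 -0.87"
}}

```text
time: 8.17
tool_pos: [0.5275, -0.037, 0.0877]
ee_rot: [-3.141, 0.008, 0.868]
wrist_force: [-9.1, -5.5, 5.2]
width: 0.0001
```

Run:
```python
from h import *
o=robot.get_obs();print(o['tool_pos'],o['wrist_force'],o['ee_rot'])
table(o,-1,.038,[-40,-37,-34,-31,-28,-25,-22,-19,-16,-13,-10,-7],.018)
p,d=snapshot('wrist');save('w3',p)
```

```text
[ 0.52751393 -0.0369684   0.08765663] [-9.08908227 -5.5322123   5.18222574] [-3.14111443  0.00801685  0.86779076]
-40 0.37 0.01 -0.005
-37 0.58 0.1 -0.057
-34 0.78 0.18 -0.11
-31 0.99 0.25 -0.162
-28 1.2 0.3 -0.214
-25 1.42 0.35 -0.267
-22 1.64 0.38 -0.319
-19 1.86 0.4 -0.371
-16 2.08 0.41 -0.424
-13 2.3 0.41 -0.476
-10 2.52 0.4 -0.528
-7 2.74 0.37 -0.581
```

View pics/w3.png

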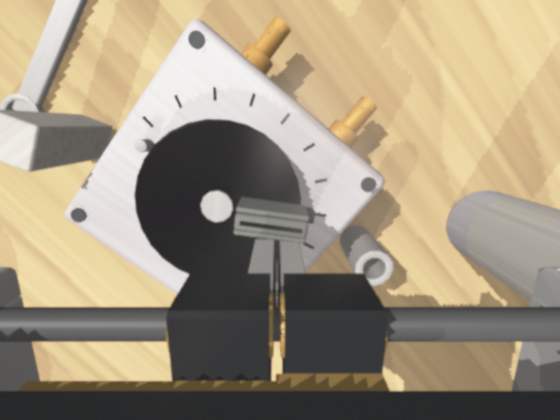

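The fin, at (240,221)–(303,232), points at the −60° tick (318,215), which is click 2 of 4. The fingers are on its clockwise side only. The fingers sit about 8° behind my model, so I allow for that and advance slowly.

Emit:
{"api": "servo_tool", "payload": {
  "series": "1 0.2 0.1 0 -0.05;1 0.4 0.2 0 -0.1;1 0.6 0.25 0 -0.16;1 0.8 0.3 0 -0.21;1 1.05 0.35 0 -0.26;1 1.25 0.4 0 -0.31;1 1.45 0.4 0 -0.37;1 1.65 0.4 0 -0.42;1 1.8 0.4 0 -0.45;1 1.95 0.4 0 -0.48;1 1.95 0.4 0 -0.48;1 1.95 0.4 0 -0.48"
}}

```text
time: 9.22
tool_pos: [0.5461, -0.0218, 0.0873]
ee_rot: [3.14, -0.0, 1.348]
wrist_force: [0.6, 0.1, 0.0]
width: 0.0007
```

Run:
```python
from h import *
o=robot.get_obs();print(o['tool_pos'],o['wrist_force'],o['ee_rot'])
table(o,-1,.038,[-19,-16,-13,-10,-7,-4,-1,2],.018)
p,d=snapshot('wrist');save('w4',p[60:320,60:460])
```

```text
[ 0.5460955  -0.02178687  0.08730973] [0.64505011 0.08100877 0.0061493 ] [ 3.13976021e+00 -3.77424735e-04  1.34814999e+00]
-19 -0.43 -0.26 0.109
-16 -0.24 -0.15 0.057
-13 -0.04 -0.05 0.004
-10 0.16 0.04 -0.048
-7 0.36 0.12 -0.1
-4 0.57 0.18 -0.153
-1 0.79 0.24 -0.205
2 1.0 0.29 -0.258
```

View pics/w4.png

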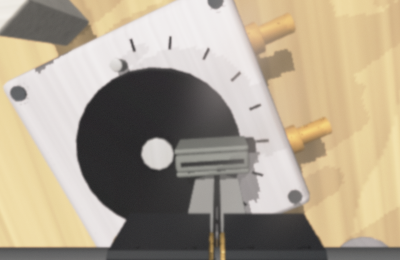

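No contact force remains, and the fin now lines up with the −20° tick (260,140), which is click 4. I back off, rise clear and check from above.

Emit:
{"api": "servo_tool", "payload": {
  "series": "1 -0.5 0 0 0;1 -1.2 0 0 0;1 -1.8 0 0 0;1 -2 0 -2 0;1 -2 0 -5 0;1 -2 0 -8 0;1 -2 0 -12 0;1 -2 -3 -14 0;1 -2 -7 -14 0;1 -2 -11 -14 0;1 -2 -15 -14 0;1 -2 -18 -14 0;1 -2 -18 -14 0;1 -2 -18 -14 0;1 -2 -18 -14 0"
}}

```text
time: 10.52
tool_pos: [0.3655, -0.0021, 0.2268]
ee_rot: [3.14, -0.0, 1.348]
wrist_force: [0.3, -0.4, -0.3]
width: 0.0008
```

Run:
```python
from h import *
o=robot.get_obs();print(o['time'],o['tool_pos'],o['wrist_force'],np.abs(o['qvel']).max())
p,d=snapshot('top');ct=calibration('top');P=cloud(ct,d);z=P[...,2];ok=d>.1
roi=np.zeros(z.shape,bool);roi[225:325,270:350]=1
f=roi&ok&(z>.094)&(z<.115);q=P[f];print('fin',len(q),q.mean(0),cv2.minAreaRect((q[:,:2]*1000).astype(np.float32)))
V=np.linalg.svd(q[:,:2]-q[:,:2].mean(0))[2];print(np.degrees(np.arctan2(V[0][1],V[0][0])))
for n,(a,bb,c_,d_) in dict(can=(175,220,375,440),socket=(238,262,358,382),box=(292,322,246,274)).items():
    s=np.zeros(z.shape,bool);s[a:bb,c_:d_]=1;h=np.percentile(z[s&ok],95);q=P[s&ok&(z>h-.012)];print(n,h,q.mean(0))
save('t5',cv2.convertScaleAbs(cv2.resize(p[205:345,195:445],None,fx=3.2,fy=3.2,interpolation=cv2.INTER_CUBIC),alpha=1.8))
```

```text
10.5167 [ 0.36553478 -0.00206648  0.22675113] [ 0.34436501 -0.42126554 -0.26300785] 0.036569282964751995
fin 203 [ 0.54757741 -0.00097424  0.10343394] ((547.6289672851562, -1.4379291534423828), (16.085674285888672, 39.887939453125), 81.15422058105469)
171.07360452881366
can 0.17161598123660224 [ 0.65383148 -0.1585144   0.16947316]
socket 0.06127334181330623 [ 0.56233372 -0.10223499  0.05943258]
box 0.0868750063732534 [0.45378964 0.10717391 0.0851868 ]
```

View pics/t5.png

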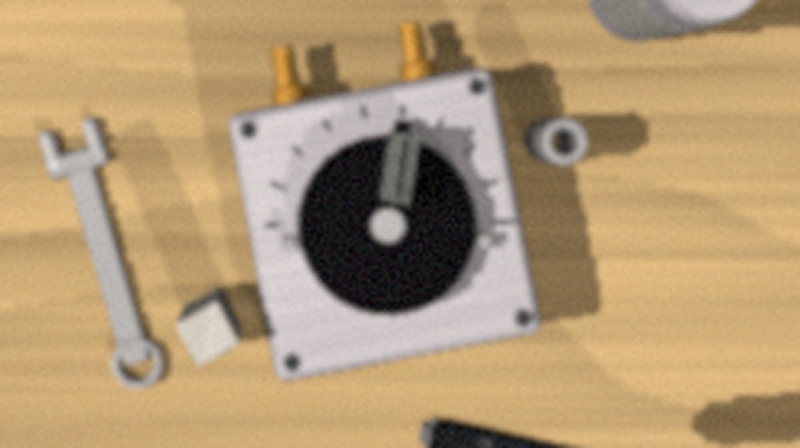

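The top view shows the fin's nose at (402,125), pointing at tick (403,110). Counting from the longest tick at (503,220), that is the fourth. Fin yaw is −8.9° against −9.3° expected. The can, socket and box are unmoved, and the spanner looks the same. I hand it in.

```bash
python3 -c "
from bench import robot
print(robot.close_job())"
```

```text
the job is handed in; nothing more can be done
None
```

The dial was turned fully clockwise to its stop, then pushed back four clicks. It is resting in the fourth click, and the job is handed in. I pushed with closed fingers on one side of the fin at a time, so it was never pinched.

- **Stop:** a further 2 mm push gave no movement at 16 N, and the wrist picture showed the fin at the longest tick.
- **Final click:** from above, the fin stands at −8.9° in world angle, against −9.3° expected for click 4, and points at the fourth tick from the longest.
- **Things beside the tester:** the measured shift of the can, socket and box is under 0.3 mm. The spanner was only compared by eye and looks unmoved.
- **Robot:** it was clear of everything when handed in, about 10.6 s into the 67 s allowed.

One check disagreed. The fingers met the fin about 4 mm sooner than my model predicted, perhaps because the dial axis was measured slightly off or the fingers are thicker than assumed. I allowed for this on the way back.

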